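# Free the wedged chalkboard eraser

### The job

A chalkboard eraser has been dropped askew into its pine holder, so that its corners are caught under the two brass strips. Turn it in line with the slot between the strips, lift it straight out, and set it down gently, bristles down, in the middle of the cork mat with its length along the mat's length. Leave the other eraser where it lies.

Things in the scene. Friction and masses are not known exactly. Their poses are not given: they have to be found in the camera images.
- eraser_grip (a point): Middle of the red handle bar (95 x 22 x 28 mm high) of the eraser wedged in the holder, 66 mm above its underside. Below the bar: stem 60 x 16 mm, then a wood-backed grey bristle block 130 x 50 x 30 mm high. Bar and block lie along x; y across (grasp the bar across y, from above); z up. Bar spans 52 to 80 mm above the underside, whole eraser 80 mm high, about 0.16 kg.
- holder: Fixed open pine box, outside 176 (x) x 168 (y) x 47 mm high; origin: centre of underside. Inner floor 8 mm up, inside 152 x 144 mm. Two brass strips at 43 to 47 mm height leave a slot 80 mm wide along its x axis (y -40 to 40 mm). The eraser stands on the floor, 30 to 50 degrees off the slot, block 5 mm under the strips, bar above them; within 10 degrees and centred it comes free.
- mat: Cork mat fixed flat on the desk, 200 mm (x) by 120 mm (y), 4 mm thick. Origin: centre of its underside, on the desk; its length runs along its x axis; z up.
- spare_grip (a point): Centre of the red handle bar of the other, identical eraser, which stands free on the desk between the far ends of holder and mat; 66 mm above its underside, x along its length. Not to be moved.
Mind the look-alikes: they are no part of the job. What is meant by the mat is not green, and is the larger of those in its own colour.

How it is judged (in metres and radians):
On the way, in this order (a step that is already met when the one before it is completed fails the run):
1. the eraser, still down in the holder, is turned within 15 degrees of the slot (angle between the x axis of eraser_grip and the x axis of holder, either way round below 0.262 rad and z of eraser_grip in the frame of holder below 0.09 m and horizontal distance between eraser_grip and holder below 0.04 m), for 0.05 s.
2. the eraser is lifted out, its underside above the brass strips (z of eraser_grip in the frame of holder above 0.115 m), for 0.05 s.
At the end, for the whole second after the job is handed in: The eraser stands at rest and released on the cork mat, bristles down (upright within 7 degrees), its centre within 25 mm of the mat's centre along and across the mat, its length within 15 degrees of the mat's length; the other eraser is within 20 mm of where it was (x of eraser_grip in the frame of mat between -0.025 and 0.025 m and y of eraser_grip in the frame of mat between -0.025 and 0.025 m and z of eraser_grip in the frame of mat between 0.062 and 0.076 m and angle between eraser_grip's own z axis and vertical below 0.12 rad and angle between the x axis of eraser_grip and the x axis of mat, either way round below 0.262 rad and linear speed of eraser below 0.02 m/s and distance of spare_grip from where it was at the start of the episode below 0.02 m); the robot touches nothing.
It fails at once if the other eraser is moved more than 20 mm (distance of spare_grip from where it was at the start of the episode above 0.02 m).
It fails at once if the eraser is dropped or slammed onto the mat (over 60 N) (contact force between eraser and mat above 60 N).
It also fails if it takes over 42 s, if anything falls off the work surface, if the arm or the gripper's body presses on something with over 40 N, if the wrist force passes 120 N, or if a joint passes its speed limit or range.

### The arm

A 6-joint arm with a two-finger parallel gripper is mounted at the origin on the work surface. World frame = base frame: x ahead of the robot, y to its left, z up, the work surface at z = 0. Lengths are in mm, angles in rad, forces in N, time in s.
With the tool pointing down it reaches from about 350 to 775 mm from the base axis. Payload 7.3 kg.
Tool frame: the origin (TCP) lies on the centre line of the jaws, within the pads' length; the fingertips stand 22 mm ahead of it and the grasp point (between the pads) lies 3 mm ahead of it; x points along the fingers, z is the direction in which the jaws open and shut, and the axes are right-handed (so a half turn about x gives the same grasp; the last joint's range is limited). The gripper opens to 92 mm and grips with 3 to 60 N. Pads are 19 mm wide; open, the fingers measure 130 mm over their backs; the gripper's body (75 mm by 190 mm) begins 47 mm behind the grasp point.
Start: joints at [-1.359, 0.342, 1.524, -0, 1.275, -0.146], TCP at [183.885, -491.761, 248.741] pointing down, gripper open.
Joint ranges: [-2.53, 2.53], [-0.77, 2.02], [0.04, 2.7], [-1, 4.14], [0.28, 2.66], [-3.11, 3.11]. Speed limits (rad/s): [2.57, 2.57, 3.14, 3.14, 3.14, 3.14].

### API

Orientations are given as [roll, pitch, yaw] about the fixed x, y, z axes, in that order (R = Rz(yaw) Ry(pitch) Rx(roll)).
In Python, from plant import readout, imaging, bot gives the robot as it stands.
- The arm moves only by the tool arm_command, never from a script. Its argument "plan" is a list of rows, each an object of numbers: "tx", "ty", "tz": the shift along the tool's x, y, z in cm; "wx", "wy", "wz": the turn, a rotation vector about the tool's x, y, z in rad; "jaw": the opening, from -1 (shut) to 1 (fully open). In form: [{"tx": .., "ty": .., "tz": .., "wx": .., "wy": .., "wz": .., "jaw": ..}, ...]. A call has 1 to 20 rows; each row shifts and turns the commanded pose from where the row before left it, along the tool's axes as they then stand; what a row does not reach is not made up. A row lasts 1/10 s, in which the tool goes at most 50 mm and 8.59 degrees, less where a joint would pass 70% of its speed; a pose out of reach is approached as far as the arm can. A call with a gripper value outside its range is refused whole. The fingers move at their own pace and stop on an object; the grip force is fixed at half the most. Time passes only in rows, so rows that do not move let the fingers close. It gives the time, the measured TCP pose, the force and the opening at its end, in the units of the state.
- readout.get_obs(): the state, without advancing time (a new reading comes with each control period).
- imaging.capture(name): name is "side" or "top"; returns the picture (400x640x3 uint8, blue, green, red); there is no depth.
- imaging.get_calibration(name): a dict with "fx", "fy", "cx", "cy" (pixels), "dist" ([k1, k2, p1, p2, k3] as OpenCV has them; the pictures are not rectified), "position" and "rotation" of the camera in the world. Camera axes: x right, y up, looking along -z (the intrinsics and any distortion apply to the point x, -y, -z); pixel columns grow to the right and rows downward; lengths in mm; the calibration is good to about 2 mm. A picture is of the moment at which its call begins. get_calibration takes no time and is no camera call.
- bot.close_job(): hands the job in, once; it reports no verdict.
The state is a dict: "time": time; "joint_positions": joint angles; "dq": joint speeds; "tau": joint torques, N m; "tool_pos": TCP position; "tcp_rot": TCP orientation; "contact_force": force on the tool from outside, world axes, zero at the start; "moment": the same for the moment, N m; "grip_width": finger opening in mm.
Only numpy, scipy, OpenCV 4.12 (cv2) and the standard library are available. Lean on these libraries where they do the work, as an engineer would, in place of code of your own. Each camera call takes 0.05 s, during which the arm holds its last target.

## Working session

There is one attempt and no reset: what is moved stays moved. The work goes in short steps, Python scripts to look and compute and a tool call to move; the robot and the scene stay as the last step left them, time stands still between calls to the robot, and variables do not carry over. Pictures are saved under pics/ and viewed, and the job is handed in when it is done.

Besides the shell and the picture viewer there is one more tool, called after "Call:" by a JSON object that holds its "fn" and its "kwargs", one argument or row to a line. arm_command: Moves the arm, as the interface text tells. Its arguments: {"type":"object","properties":{"plan":{"type":"array"}},"required":["plan"]}

```bash
mkdir -p pics; ls
python3 - <<'E'
from plant import readout, imaging, bot
import cv2
for n in ("top","side"):
    im=imaging.capture(n); cv2.imwrite(f"pics/{n}0.png",im)
    c=imaging.get_calibration(n); print(n,c)
print(readout.get_obs())
E
```

```text
pics
top {'fx': 453.03017429601783, 'fy': 453.03017429601783, 'cx': 306.89043618868993, 'cy': 198.72803850870275, 'dist': array([-0.07611571,  0.        ,  0.        ,  0.        ,  0.        ]), 'position': array([ 453.27858925,  -19.6696687 , 1020.73114826]), 'rotation': array([ 7.05005542e-02,  1.14056053e-05, -1.58583561e+00])}
side {'fx': 407.7367779162547, 'fy': 407.7367779162547, 'cx': 321.16371574837865, 'cy': 205.49018853683663, 'dist': array([-0.03496692,  0.        ,  0.        ,  0.        ,  0.        ]), 'position': array([ 97.49136376, 547.39980586, 640.37817737]), 'rotation': array([ 0.91006706, -0.00672119, -2.47787586])}
{'time': 0.1, 'joint_positions': array([-1.35898529e+00,  3.42663698e-01,  1.52491517e+00, -1.39483751e-05,
        1.27540143e+00, -1.45967527e-01]), 'dq': array([ 1.74755608e-04, -1.44363741e-03, -3.34697562e-03,  1.39123703e-05,
       -7.70275700e-04,  7.77355009e-04]), 'tau': array([ 1.77691065e-03, -4.32003057e+01, -2.44695425e+01,  7.19498796e-02,
        5.25941479e-02, -5.57424221e-05]), 'tool_pos': array([ 183.81470752, -491.4157344 ,  248.11111827]), 'tcp_rot': array([3.0052372 , 1.56940861, 1.79222351]), 'contact_force': array([ 0.11506262,  0.34022774, -0.34804374]), 'moment': array([-0.00361438,  0.00570447,  0.02482415]), 'grip_width': 91.78576738736707}
```

View pics/top0.png

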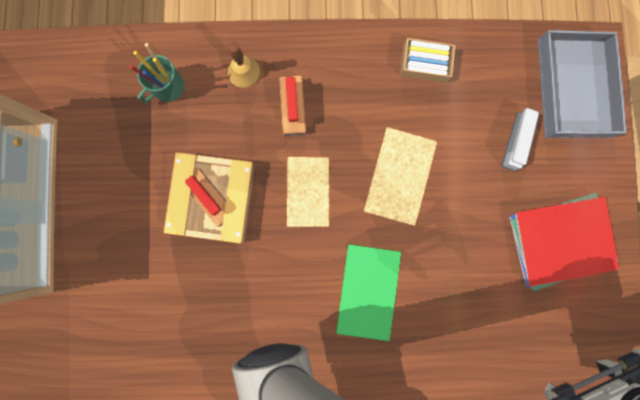

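View pics/side0.png

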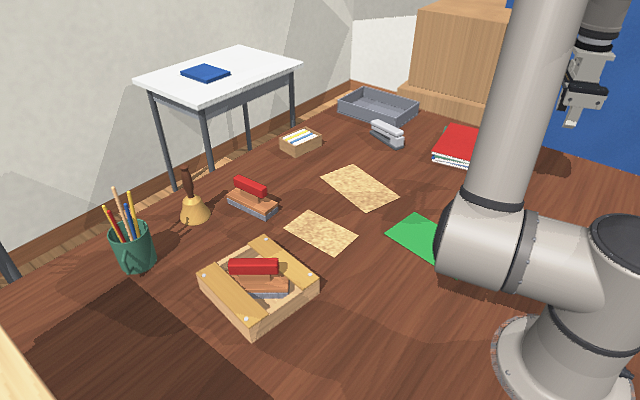

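The candidates in the top view, with the ones I choose by the description:
- **Erasers:** the wedged one is at (205,198), in the holder. The spare is at (291,100), free on the desk.
- **Mats:** small cork is at (308,192), large cork at (401,176), and green at (368,293). The large cork one is the mat.

I'll measure these and crop close to check.

```bash
cat > h.py <<'E'
import numpy as np, cv2
from scipy.spatial.transform import Rotation as R
from plant import readout, imaging, bot
def ray(n,px):
    c=imaging.get_calibration(n)
    K=np.array([[c['fx'],0,c['cx']],[0,c['fy'],c['cy']],[0,0,1]])
    p=cv2.undistortPoints(np.array(px,float).reshape(-1,1,2),K,c['dist']).reshape(-1,2)
    d=np.c_[p[:,0],-p[:,1],-np.ones(len(p))]
    return c['position'],R.from_euler('xyz',c['rotation']).apply(d)
def onplane(n,px,z):
    o,d=ray(n,px); return o+d*((z-o[2])/d[:,2])[:,None]
def proj(n,P):
    c=imaging.get_calibration(n)
    K=np.array([[c['fx'],0,c['cx']],[0,c['fy'],c['cy']],[0,0,1]])
    q=R.from_euler('xyz',c['rotation']).inv().apply(np.atleast_2d(P)-c['position'])
    q=q*[1,-1,-1]
    return cv2.projectPoints(q,np.zeros(3),np.zeros(3),K,c['dist'])[0].reshape(-1,2)
def rect(n,mask,z):
    cs,_=cv2.findContours(mask,cv2.RETR_EXTERNAL,cv2.CHAIN_APPROX_NONE)
    c=max(cs,key=cv2.contourArea)
    P=onplane(n,c.reshape(-1,2),z)[:,:2].astype(np.float32)
    (cx,cy),(w,h),a=cv2.minAreaRect(P)
    if w<h: w,h,a=h,w,a+90
    a=(a+90)%180-90
    return cx,cy,w,h,a
E
python3 - <<'E'
from h import *
im=cv2.imread('pics/top0.png'); hsv=cv2.cvtColor(im,cv2.COLOR_BGR2HSV)
red=((hsv[...,1]>190)&((hsv[...,0]<5)|(hsv[...,0]>174))&(hsv[...,2]>110)).astype(np.uint8)*255
cork=cv2.inRange(hsv,(14,40,150),(32,190,255))
def roi(m,x0,y0,x1,y1):
    o=np.zeros_like(m);o[y0:y1,x0:x1]=m[y0:y1,x0:x1];return o
print('bar',rect('top',roi(red,170,160,250,240),88))
print('spare',rect('top',roi(red,270,65,315,140),80))
k=np.ones((3,3),np.uint8)
ck=cv2.morphologyEx(cork,cv2.MORPH_CLOSE,k)
print('mat',rect('top',cv2.morphologyEx(roi(ck,355,120,445,235),cv2.MORPH_OPEN,k),4))
print('small',rect('top',cv2.morphologyEx(roi(ck,280,150,335,232),cv2.MORPH_OPEN,k),4))
print('holder',rect('top',cv2.morphologyEx(roi(ck,155,145,260,250),cv2.MORPH_OPEN,k),47))
b=im.copy(); b[ck>0]=(255,0,255); b[red>0]=(0,255,255)
v=np.hstack([im[145:250,155:260],b[145:250,155:260]]); cv2.imwrite('pics/crop1.png',cv2.resize(v,None,fx=3.8,fy=3.8,interpolation=cv2.INTER_CUBIC))
v=np.hstack([im[60:235,270:450],b[60:235,270:450]]); cv2.imwrite('pics/crop2.png',cv2.resize(v,None,fx=2.2,fy=2.2,interpolation=cv2.INTER_CUBIC))
E
```

```text
Traceback (most recent call last):
  File "h.py", line 20, in rect
    c=max(cs,key=cv2.contourArea)
ValueError: max() iterable argument is empty
```

```bash
cat > m.py <<'E'
from h import *
im=cv2.imread('pics/top0.png'); hsv=cv2.cvtColor(im,cv2.COLOR_BGR2HSV)
print(hsv[197,203],hsv[100,292],hsv[120,292],hsv[170,200],hsv[170,178],hsv[300,250],hsv[205,222])
red=((hsv[...,1]>175)&((hsv[...,0]<5)|(hsv[...,0]>174))&(hsv[...,2]>110)).astype(np.uint8)*255
cork=cv2.inRange(hsv,(14,40,150),(32,190,255))
def roi(m,x0,y0,x1,y1):
    o=np.zeros_like(m);o[y0:y1,x0:x1]=m[y0:y1,x0:x1];return o
k=np.ones((3,3),np.uint8)
ck=cv2.morphologyEx(cork,cv2.MORPH_CLOSE,k)
b=im.copy(); b[ck>0]=(255,0,255); b[red>0]=(0,255,255)
v=np.hstack([im[145:250,155:260],b[145:250,155:260]]); cv2.imwrite('pics/crop1.png',cv2.resize(v,None,fx=3.8,fy=3.8,interpolation=cv2.INTER_CUBIC))
v=np.hstack([im[60:235,270:450],b[60:235,270:450]]); cv2.imwrite('pics/crop2.png',cv2.resize(v,None,fx=2.2,fy=2.2,interpolation=cv2.INTER_CUBIC))
for nm,m,r,z in (('bar',red,(170,160,250,240),88),('spare',red,(270,65,315,140),80),('mat',ck,(355,120,445,235),4),('small',ck,(280,150,335,232),4),('holder',ck,(155,145,260,250),47)):
    q=roi(m,*r)
    if m is ck: q=cv2.morphologyEx(q,cv2.MORPH_OPEN,k)
    try: print(nm,np.round(rect('top',q,z),1))
    except Exception as e: print(nm,e)
E
python3 m.py
```

```text
[  1 183 235] [  1 182 240] [  2 180 149] [ 13 116 149] [ 24 125 244] [ 10 137 151] [ 13 135 170]
bar [529.9 196.4  91.8  20.1  38.9]
spare [733.9   8.9  94.6  18.6   3.1]
mat [ 574.6 -233.4  202.7  122.7  -16.6]
small [542.9 -22.5 158.5  96.6  -1.1]
holder [529.1 193.7 180.7 174.1  -8.2]
```

View pics/crop1.png

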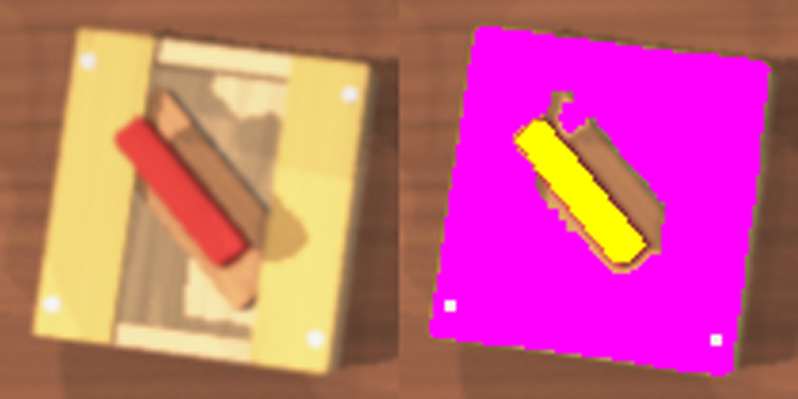

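View pics/crop2.png

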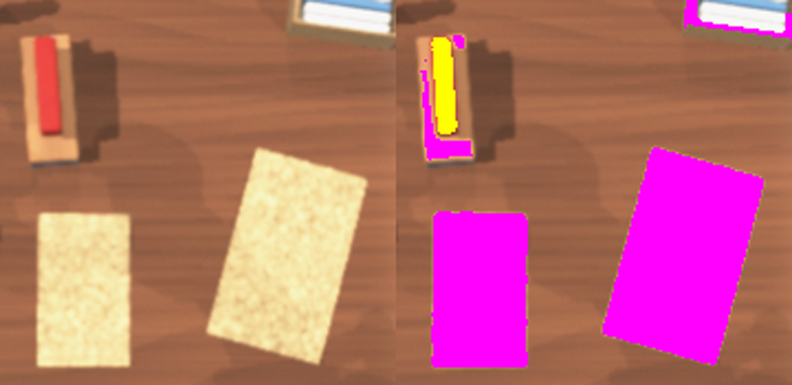

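The crops confirm the choices: the wedged red bar runs across the slot in the holder at (205,198). The large cork mat at (401,176) measures 203x123 mm, while the smaller one is 158x97 mm. Next I'll get the holder centre from its four screws, check the bar with the side view, and work out the first move.

```bash
cat >> h.py <<'E'
def state():
    o=readout.get_obs(); Rm=R.from_euler('xyz',o['tcp_rot']).as_matrix()
    print('t',round(o['time'],2),'pos',np.round(o['tool_pos'],1),'x',np.round(Rm[:,0],3),'zdir deg',round(np.degrees(np.arctan2(Rm[1,2],Rm[0,2])),2),'F',np.round(o['contact_force'],1),'w',round(o['grip_width'],1),'q',np.round(o['joint_positions'],2))
    return o,Rm
def need(pos,zdeg):
    """shift in tool axes (cm) and rotvec for a down-pointing tool with jaw dir zdeg (mod 180 choices printed)"""
    o,Rm=state()
    print('shift cm',np.round(Rm.T@(np.array(pos)-o['tool_pos'])/10,2))
    for a in (zdeg,zdeg+180):
        a=np.radians(a); x=np.array([0,0,-1.]); z=np.array([np.cos(a),np.sin(a),0]); T=np.c_[x,np.cross(z,x),z]
        print('  rot to',round(np.degrees(a)),np.round(R.from_matrix(Rm.T@T).as_rotvec(),3))
E
python3 - <<'E'
from h import *
s=np.array([(88,60),(348,94),(52,303),(316,338)])/3.8+[155,145]-0.5+0.5/3.8
P=onplane('top',s,47);print(np.round(P,1),P.mean(0))
print('strip dirs',np.degrees(np.arctan2(*(P[0]-P[2])[[1,0]])),np.degrees(np.arctan2(*(P[1]-P[3])[[1,0]])),'cross',np.degrees(np.arctan2(*(P[0]-P[1])[[1,0]]))-90,np.degrees(np.arctan2(*(P[2]-P[3])[[1,0]]))-90)
im=cv2.imread('pics/side0.png');hsv=cv2.cvtColor(im,cv2.COLOR_BGR2HSV)
red=((hsv[...,1]>175)&((hsv[...,0]<5)|(hsv[...,0]>174))&(hsv[...,2]>90)).astype(np.uint8)*255
m=np.zeros_like(red);m[250:285,215:290]=red[250:285,215:290]
ys,xs=np.nonzero(m);print('side red centroid',xs.mean(),ys.mean(),len(xs),'proj of top est',proj('side',[[530,196.4,74],[530,196.4,88]]))
print('mat edge proj side',proj('side',[[574.6,-233.4,4]]))
need([500,-100,200],128.9)
need([530,196.4,180],128.9)
E
```

```text
[[610.1 259.8  47. ]
 [587.8 109.9  47. ]
 [471.  279.7  47. ]
 [449.2 128.8  47. ]] [529.52637897 194.57112108  47.        ]
strip dirs -8.159658853212713 -7.778514436338344 cross -8.445700447932907 -8.195550736118648
side red centroid 253.15761821366024 264.94045534150615 571 proj of top est [[253.86213097 264.9501952 ]
 [253.15118868 259.75689292]]
mat edge proj side [[358.2624066  185.33259763]]
t 0.1 pos [ 183.8 -491.4  248.1] x [-0.     0.001 -1.   ] zdir deg -69.5 F [ 0.1  0.3 -0.3] w 91.8 q [-1.36  0.34  1.52 -0.    1.28 -0.15]
shift cm [  4.85  43.32 -25.58]
  rot to 129 [ 2.82e+00 -1.00e-03  2.00e-03]
  rot to 309 [-0.321 -0.001 -0.   ]
t 0.1 pos [ 183.8 -491.4  248.1] x [-0.     0.001 -1.   ] zdir deg -69.5 F [ 0.1  0.3 -0.3] w 91.8 q [-1.36  0.34  1.52 -0.    1.28 -0.15]
shift cm [  6.89  56.51 -52.29]
  rot to 129 [ 2.82e+00 -1.00e-03  2.00e-03]
  rot to 309 [-0.321 -0.001 -0.   ]
```

Call:
{"fn": "arm_command", "kwargs": {
  "plan": [
    {"tx": 0.35,"ty": 3.33,"tz": -1.97,"jaw": 1},
    {"tx": 0.35,"ty": 3.33,"tz": -1.97,"jaw": 1},
    {"tx": 0.35,"ty": 3.33,"tz": -1.97,"jaw": 1},
    {"tx": 0.35,"ty": 3.33,"tz": -1.97,"jaw": 1},
    {"tx": 0.35,"ty": 3.33,"tz": -1.97,"jaw": 1},
    {"tx": 0.35,"ty": 3.33,"tz": -1.97,"jaw": 1},
    {"tx": 0.35,"ty": 3.33,"tz": -1.97,"jaw": 1},
    {"tx": 0.35,"ty": 3.33,"tz": -1.97,"jaw": 1},
    {"tx": 0.35,"ty": 3.33,"tz": -1.97,"jaw": 1},
    {"tx": 0.35,"ty": 3.33,"tz": -1.97,"jaw": 1},
    {"tx": 0.35,"ty": 3.33,"tz": -1.97,"jaw": 1},
    {"tx": 0.35,"ty": 3.33,"tz": -1.97,"jaw": 1},
    {"tx": 0.35,"ty": 3.33,"tz": -1.97,"jaw": 1},
    {"tx": 0.3,"ty": 1.88,"tz": -3.8,"jaw": 1},
    {"tx": 0.3,"ty": 1.88,"tz": -3.8,"jaw": 1},
    {"tx": 0.3,"ty": 1.88,"tz": -3.8,"jaw": 1},
    {"tx": 0.3,"ty": 1.88,"tz": -3.8,"jaw": 1},
    {"tx": 0.3,"ty": 1.88,"tz": -3.8,"jaw": 1},
    {"tx": 0.3,"ty": 1.88,"tz": -3.8,"jaw": 1},
    {"tx": 0.3,"ty": 1.88,"tz": -3.8,"jaw": 1}
  ]
}}

```text
invalid input at $.plan[0]: expected keys tx, ty, tz, wx, wy, wz, jaw
```

Call:
{"fn": "arm_command", "kwargs": {
  "plan": [
    {"wx": -0.107,"jaw": 1},
    {"wx": -0.107,"jaw": 1},
    {"wx": -0.107,"jaw": 1},
    {"jaw": 1},
    {"jaw": 1}
  ]
}}

```text
invalid input at $.plan[0]: expected keys tx, ty, tz, wx, wy, wz, jaw
```

Run:
```python
from h import *
need([530,196.4,79],128.9)
```

```text
t 0.1 pos [ 183.8 -491.4  248.1] x [-0.     0.001 -1.   ] zdir deg -69.5 F [ 0.1  0.3 -0.3] w 91.8 q [-1.36  0.34  1.52 -0.    1.28 -0.15]
shift cm [ 16.99  56.51 -52.28]
  rot to 129 [ 2.82e+00 -1.00e-03  2.00e-03]
  rot to 309 [-0.321 -0.001 -0.   ]
```

All keys are required in every row.

Call:
{"fn": "arm_command", "kwargs": {
  "plan": [
    {"tx": 0.35,"ty": 3.33,"tz": -1.97,"wx": 0,"wy": 0,"wz": 0,"jaw": 1},
    {"tx": 0.35,"ty": 3.33,"tz": -1.97,"wx": 0,"wy": 0,"wz": 0,"jaw": 1},
    {"tx": 0.35,"ty": 3.33,"tz": -1.97,"wx": 0,"wy": 0,"wz": 0,"jaw": 1},
    {"tx": 0.35,"ty": 3.33,"tz": -1.97,"wx": 0,"wy": 0,"wz": 0,"jaw": 1},
    {"tx": 0.35,"ty": 3.33,"tz": -1.97,"wx": 0,"wy": 0,"wz": 0,"jaw": 1},
    {"tx": 0.35,"ty": 3.33,"tz": -1.97,"wx": 0,"wy": 0,"wz": 0,"jaw": 1},
    {"tx": 0.35,"ty": 3.33,"tz": -1.97,"wx": 0,"wy": 0,"wz": 0,"jaw": 1},
    {"tx": 0.35,"ty": 3.33,"tz": -1.97,"wx": 0,"wy": 0,"wz": 0,"jaw": 1},
    {"tx": 0.35,"ty": 3.33,"tz": -1.97,"wx": 0,"wy": 0,"wz": 0,"jaw": 1},
    {"tx": 0.35,"ty": 3.33,"tz": -1.97,"wx": 0,"wy": 0,"wz": 0,"jaw": 1},
    {"tx": 0.35,"ty": 3.33,"tz": -1.97,"wx": 0,"wy": 0,"wz": 0,"jaw": 1},
    {"tx": 0.35,"ty": 3.33,"tz": -1.97,"wx": 0,"wy": 0,"wz": 0,"jaw": 1},
    {"tx": 0.35,"ty": 3.33,"tz": -1.97,"wx": 0,"wy": 0,"wz": 0,"jaw": 1},
    {"tx": 0.3,"ty": 1.88,"tz": -3.8,"wx": 0,"wy": 0,"wz": 0,"jaw": 1},
    {"tx": 0.3,"ty": 1.88,"tz": -3.8,"wx": 0,"wy": 0,"wz": 0,"jaw": 1},
    {"tx": 0.3,"ty": 1.88,"tz": -3.8,"wx": 0,"wy": 0,"wz": 0,"jaw": 1},
    {"tx": 0.3,"ty": 1.88,"tz": -3.8,"wx": 0,"wy": 0,"wz": 0,"jaw": 1},
    {"tx": 0.3,"ty": 1.88,"tz": -3.8,"wx": 0,"wy": 0,"wz": 0,"jaw": 1},
    {"tx": 0.3,"ty": 1.88,"tz": -3.8,"wx": 0,"wy": 0,"wz": 0,"jaw": 1},
    {"tx": 0.3,"ty": 1.88,"tz": -3.8,"wx": 0,"wy": 0,"wz": 0,"jaw": 1}
  ]
}}

```text
time: 2.1
tool_pos: [529.5, 196.7, 181.7]
tcp_rot: [-1.498, 1.57, -2.711]
contact_force: [0.9, 0.1, 0.0]
grip_width: 91.8
```

Call:
{"fn": "arm_command", "kwargs": {
  "plan": [
    {"tx": 0,"ty": 0,"tz": 0,"wx": -0.107,"wy": 0,"wz": 0,"jaw": 1},
    {"tx": 0,"ty": 0,"tz": 0,"wx": -0.107,"wy": 0,"wz": 0,"jaw": 1},
    {"tx": 0,"ty": 0,"tz": 0,"wx": -0.107,"wy": 0,"wz": 0,"jaw": 1},
    {"tx": 0,"ty": 0,"tz": 0,"wx": 0,"wy": 0,"wz": 0,"jaw": 1},
    {"tx": 0,"ty": 0,"tz": 0,"wx": 0,"wy": 0,"wz": 0,"jaw": 1}
  ]
}}

```text
time: 2.6
tool_pos: [529.6, 194.9, 181.9]
tcp_rot: [-1.891, 1.57, -2.786]
contact_force: [0.0, -0.9, 0.1]
grip_width: 91.8
```

Run:
```python
from h import *
need([530,196.4,79],128.9)
```

```text
t 2.6 pos [529.6 194.9 181.9] x [-0.001 -0.    -1.   ] zdir deg -51.27 F [ 0.  -0.9  0.1] w 91.8 q [ 0.22  0.47  1.51 -0.    1.16  1.11]
shift cm [10.29  0.13 -0.09]
  rot to 129 [3.139e+00 1.000e-03 0.000e+00]
  rot to 309 [-0.003 -0.     0.001]
```

Call:
{"fn": "arm_command", "kwargs": {
  "plan": [
    {"tx": 2.4,"ty": 0.13,"tz": -0.09,"wx": 0,"wy": 0,"wz": 0,"jaw": 1},
    {"tx": 2.4,"ty": 0,"tz": 0,"wx": 0,"wy": 0,"wz": 0,"jaw": 1},
    {"tx": 2.4,"ty": 0,"tz": 0,"wx": 0,"wy": 0,"wz": 0,"jaw": 1},
    {"tx": 1.6,"ty": 0,"tz": 0,"wx": 0,"wy": 0,"wz": 0,"jaw": 1},
    {"tx": 1.0,"ty": 0,"tz": 0,"wx": 0,"wy": 0,"wz": 0,"jaw": 1},
    {"tx": 0.4,"ty": 0,"tz": 0,"wx": 0,"wy": 0,"wz": 0,"jaw": 1},
    {"tx": 0,"ty": 0,"tz": 0,"wx": 0,"wy": 0,"wz": 0,"jaw": 1},
    {"tx": 0,"ty": 0,"tz": 0,"wx": 0,"wy": 0,"wz": 0,"jaw": 1}
  ]
}}

```text
time: 3.4
tool_pos: [530.8, 196.6, 81.0]
tcp_rot: [1.048, 1.569, 0.155]
contact_force: [-0.1, -0.0, 0.0]
grip_width: 92.0
```

Run:
```python
from h import *
need([530,196.4,79],128.9)
t=imaging.capture('top'); s=imaging.capture('side')
v=np.hstack([cv2.resize(t[110:270,140:300],None,fx=2.5,fy=2.5),cv2.resize(s[180:340,180:340],None,fx=2.5,fy=2.5)]);cv2.imwrite('pics/g1.png',v)
```

```text
t 3.4 pos [530.8 196.6  81. ] x [ 0.001  0.    -1.   ] zdir deg -51.14 F [-0.1 -0.   0. ] w 92.0 q [ 0.22  0.6   1.62 -0.    0.93  1.11]
shift cm [ 0.2  -0.07 -0.04]
  rot to 129 [ 3.141e+00 -2.000e-03 -1.000e-03]
  rot to 309 [-0.001  0.001 -0.001]
```

View pics/g1.png

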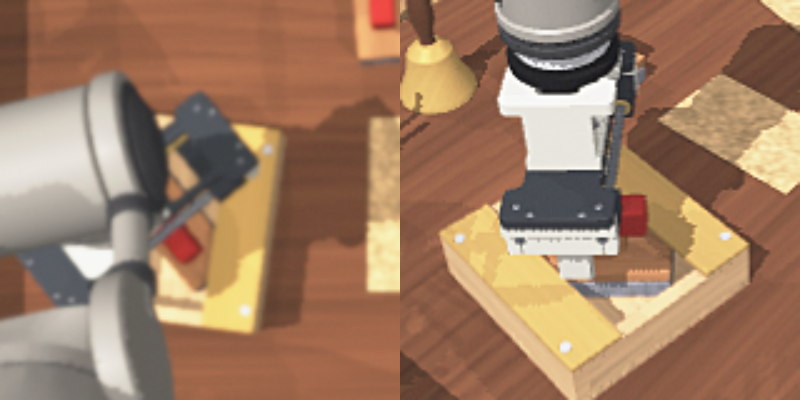

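The fingers straddle the bar: it shows at (175,240) in the left crop and (630,215) in the right. Nothing is being touched, so I'll lower 2 mm and close.

Call:
{"fn": "arm_command", "kwargs": {
  "plan": [
    {"tx": 0.2,"ty": 0,"tz": 0,"wx": 0,"wy": 0,"wz": 0,"jaw": 1},
    {"tx": 0,"ty": 0,"tz": 0,"wx": 0,"wy": 0,"wz": 0,"jaw": -1},
    {"tx": 0,"ty": 0,"tz": 0,"wx": 0,"wy": 0,"wz": 0,"jaw": -1},
    {"tx": 0,"ty": 0,"tz": 0,"wx": 0,"wy": 0,"wz": 0,"jaw": -1},
    {"tx": 0,"ty": 0,"tz": 0,"wx": 0,"wy": 0,"wz": 0,"jaw": -1},
    {"tx": 0,"ty": 0,"tz": 0,"wx": 0,"wy": 0,"wz": 0,"jaw": -1},
    {"tx": 0,"ty": 0,"tz": 0,"wx": 0,"wy": 0,"wz": 0,"jaw": -1},
    {"tx": 0,"ty": 0,"tz": 0,"wx": 0,"wy": 0,"wz": 0,"jaw": -1}
  ]
}}

```text
time: 4.3
tool_pos: [530.2, 196.5, 78.2]
tcp_rot: [-0.823, 1.571, -1.715]
contact_force: [0.2, -1.0, 0.2]
grip_width: 40.4
```

Run:
```python
from h import *
state()
```

```text
t 4.3 pos [530.2 196.5  78.2] x [-0. -0. -1.] zdir deg -51.11 F [ 0.2 -1.   0.2] w 40.4 q [ 0.22  0.6   1.62 -0.    0.92  1.11]
```

Call:
{"fn": "arm_command", "kwargs": {
  "plan": [
    {"tx": 0,"ty": 0,"tz": 0,"wx": 0,"wy": 0,"wz": 0,"jaw": -1},
    {"tx": 0,"ty": 0,"tz": 0,"wx": 0,"wy": 0,"wz": 0,"jaw": -1},
    {"tx": 0,"ty": 0,"tz": 0,"wx": 0,"wy": 0,"wz": 0,"jaw": -1},
    {"tx": 0,"ty": 0,"tz": 0,"wx": 0,"wy": 0,"wz": 0,"jaw": -1},
    {"tx": 0,"ty": 0,"tz": 0,"wx": 0,"wy": 0,"wz": 0,"jaw": -1}
  ]
}}

```text
time: 4.8
tool_pos: [530.1, 196.4, 78.0]
tcp_rot: [-1.728, 1.57, -2.62]
contact_force: [0.0, -0.8, -1.8]
grip_width: 21.8
```

Gripped at 21.8 mm. I'll ease it 1.5 mm off the floor and turn it 47° clockwise.

Call:
{"fn": "arm_command", "kwargs": {
  "plan": [
    {"tx": -0.15,"ty": 0,"tz": 0,"wx": 0,"wy": 0,"wz": 0,"jaw": -1},
    {"tx": 0,"ty": 0,"tz": 0,"wx": 0.08,"wy": 0,"wz": 0,"jaw": -1},
    {"tx": 0,"ty": 0,"tz": 0,"wx": 0.08,"wy": 0,"wz": 0,"jaw": -1},
    {"tx": 0,"ty": 0,"tz": 0,"wx": 0.08,"wy": 0,"wz": 0,"jaw": -1},
    {"tx": 0,"ty": 0,"tz": 0,"wx": 0.08,"wy": 0,"wz": 0,"jaw": -1},
    {"tx": 0,"ty": 0,"tz": 0,"wx": 0.08,"wy": 0,"wz": 0,"jaw": -1}
  ]
}}

```text
time: 5.4
tool_pos: [530.3, 196.4, 79.8]
tcp_rot: [-0.248, 1.571, -1.543]
contact_force: [0.6, -0.4, -1.7]
grip_width: 22.3
```

Run:
```python
from h import *
need([529.6,194.8,79.5],82)
```

```text
t 5.4 pos [530.3 196.4  79.8] x [ 0. -0. -1.] zdir deg -74.22 F [ 0.6 -0.4 -1.7] w 22.3 q [ 0.22  0.6   1.62 -0.    0.93  1.51]
shift cm [ 0.03 -0.11  0.14]
  rot to 82 [-2.727 -0.     0.   ]
  rot to 262 [0.415 0.    0.   ]
```

Call:
{"fn": "arm_command", "kwargs": {
  "plan": [
    {"tx": 0,"ty": -0.1,"tz": 0.14,"wx": 0.08,"wy": 0,"wz": 0,"jaw": -1},
    {"tx": 0,"ty": 0,"tz": 0,"wx": 0.085,"wy": 0,"wz": 0,"jaw": -1},
    {"tx": 0,"ty": 0,"tz": 0,"wx": 0.085,"wy": 0,"wz": 0,"jaw": -1},
    {"tx": 0,"ty": 0,"tz": 0,"wx": 0.085,"wy": 0,"wz": 0,"jaw": -1},
    {"tx": 0,"ty": 0,"tz": 0,"wx": 0.08,"wy": 0,"wz": 0,"jaw": -1},
    {"tx": 0,"ty": 0,"tz": 0,"wx": 0,"wy": 0,"wz": 0,"jaw": -1},
    {"tx": 0,"ty": 0,"tz": 0,"wx": 0,"wy": 0,"wz": 0,"jaw": -1}
  ]
}}

```text
time: 6.1
tool_pos: [529.7, 194.8, 79.7]
tcp_rot: [0.615, 1.571, -1.09]
contact_force: [0.3, 0.1, -1.5]
grip_width: 21.4
```

Run:
```python
from h import *
need([529.6,194.8,79.5],82)
t=imaging.capture('top'); s=imaging.capture('side')
v=np.hstack([cv2.resize(t[110:270,140:300],None,fx=2.5,fy=2.5),cv2.resize(s[180:340,180:340],None,fx=2.5,fy=2.5)]);cv2.imwrite('pics/g2.png',v)
```

```text
t 6.1 pos [529.7 194.8  79.7] x [ 0. -0. -1.] zdir deg -97.68 F [ 0.3  0.1 -1.5] w 21.4 q [ 0.22  0.6   1.62 -0.    0.92  1.92]
shift cm [ 0.02 -0.    0.  ]
  rot to 82 [-3.136  0.     0.   ]
  rot to 262 [ 0.006  0.    -0.   ]
```

View pics/g2.png

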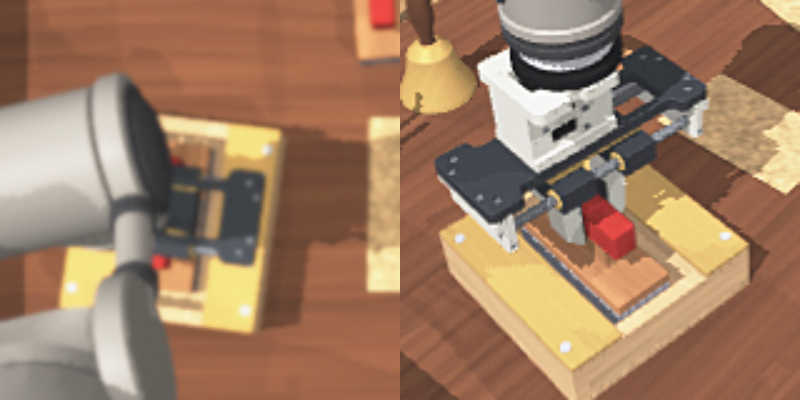

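The eraser block now lies parallel to and between the strips: (600,270) in the side crop, with gaps on both sides. I'll lift straight up.

Call:
{"fn": "arm_command", "kwargs": {
  "plan": [
    {"tx": -0.5,"ty": 0,"tz": 0,"wx": 0,"wy": 0,"wz": 0,"jaw": -1},
    {"tx": -0.8,"ty": 0,"tz": 0,"wx": 0,"wy": 0,"wz": 0,"jaw": -1},
    {"tx": -1.0,"ty": 0,"tz": 0,"wx": 0,"wy": 0,"wz": 0,"jaw": -1},
    {"tx": -1.2,"ty": 0,"tz": 0,"wx": 0,"wy": 0,"wz": 0,"jaw": -1},
    {"tx": -1.5,"ty": 0,"tz": 0,"wx": 0,"wy": 0,"wz": 0,"jaw": -1},
    {"tx": -1.5,"ty": 0,"tz": 0,"wx": 0,"wy": 0,"wz": 0,"jaw": -1},
    {"tx": -1.5,"ty": 0,"tz": 0,"wx": 0,"wy": 0,"wz": 0,"jaw": -1},
    {"tx": -1.5,"ty": 0,"tz": 0,"wx": 0,"wy": 0,"wz": 0,"jaw": -1},
    {"tx": -1.0,"ty": 0,"tz": 0,"wx": 0,"wy": 0,"wz": 0,"jaw": -1},
    {"tx": -0.5,"ty": 0,"tz": 0,"wx": 0,"wy": 0,"wz": 0,"jaw": -1},
    {"tx": 0,"ty": 0,"tz": 0,"wx": 0,"wy": 0,"wz": 0,"jaw": -1}
  ]
}}

```text
time: 7.3
tool_pos: [529.9, 194.9, 190.5]
tcp_rot: [1.873, 1.569, 0.166]
contact_force: [0.6, 0.3, -1.6]
grip_width: 22.0
```

Run:
```python
from h import *
need([574.6,-233.4,190],73.4)
need([574.6,-233.4,110],73.4)
s=imaging.capture('side');cv2.imwrite('pics/g3.png',s)
```

```text
t 7.3 pos [529.9 194.9 190.5] x [ 0.001  0.    -1.   ] zdir deg -97.8 F [ 0.6  0.3 -1.6] w 22.0 q [ 0.22  0.46  1.5  -0.    1.17  1.92]
shift cm [ 0.05 10.24 41.83]
  rot to 73 [-2.988e+00  2.000e-03 -1.000e-03]
  rot to 253 [ 0.154 -0.001 -0.001]
t 7.3 pos [529.9 194.9 190.5] x [ 0.001  0.    -1.   ] zdir deg -97.8 F [ 0.6  0.3 -1.6] w 22.0 q [ 0.22  0.46  1.5  -0.    1.17  1.92]
shift cm [ 8.05 10.23 41.83]
  rot to 73 [-2.988e+00  2.000e-03 -1.000e-03]
  rot to 253 [ 0.154 -0.001 -0.001]
```

View pics/g3.png

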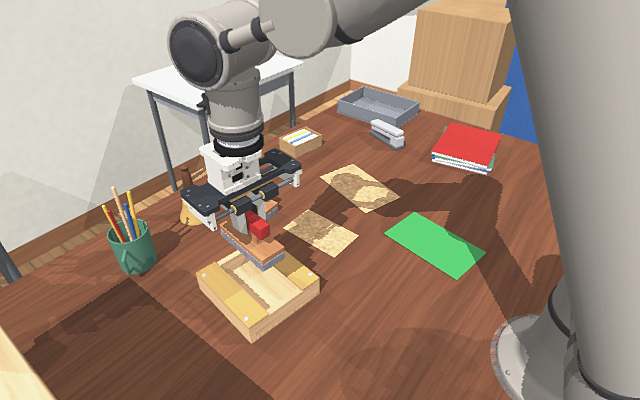

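The eraser is held level above the empty holder, at about (255,240). Its underside is at about 120 mm, which clears everything on the way. I'll carry it over to the mat.

Call:
{"fn": "arm_command", "kwargs": {
  "plan": [
    {"tx": 0,"ty": 0.34,"tz": 1.4,"wx": 0,"wy": 0,"wz": 0,"jaw": -1},
    {"tx": 0,"ty": 0.68,"tz": 2.79,"wx": 0,"wy": 0,"wz": 0,"jaw": -1},
    {"tx": 0,"ty": 0.68,"tz": 2.79,"wx": 0,"wy": 0,"wz": 0,"jaw": -1},
    {"tx": 0,"ty": 0.68,"tz": 2.79,"wx": 0,"wy": 0,"wz": 0,"jaw": -1},
    {"tx": 0,"ty": 0.68,"tz": 2.79,"wx": 0,"wy": 0,"wz": 0,"jaw": -1},
    {"tx": 0,"ty": 0.68,"tz": 2.79,"wx": 0,"wy": 0,"wz": 0,"jaw": -1},
    {"tx": 0,"ty": 0.68,"tz": 2.79,"wx": 0,"wy": 0,"wz": 0,"jaw": -1},
    {"tx": 0,"ty": 0.68,"tz": 2.79,"wx": 0,"wy": 0,"wz": 0,"jaw": -1},
    {"tx": 0,"ty": 0.68,"tz": 2.79,"wx": 0,"wy": 0,"wz": 0,"jaw": -1},
    {"tx": 0,"ty": 0.68,"tz": 2.79,"wx": 0,"wy": 0,"wz": 0,"jaw": -1},
    {"tx": 0,"ty": 0.68,"tz": 2.79,"wx": 0,"wy": 0,"wz": 0,"jaw": -1},
    {"tx": 0,"ty": 0.68,"tz": 2.79,"wx": 0,"wy": 0,"wz": 0,"jaw": -1},
    {"tx": 0,"ty": 0.68,"tz": 2.79,"wx": 0,"wy": 0,"wz": 0,"jaw": -1},
    {"tx": 0,"ty": 0.68,"tz": 2.79,"wx": 0,"wy": 0,"wz": 0,"jaw": -1},
    {"tx": 0,"ty": 0.68,"tz": 2.79,"wx": 0,"wy": 0,"wz": 0,"jaw": -1},
    {"tx": 0,"ty": 0.34,"tz": 1.4,"wx": 0,"wy": 0,"wz": 0,"jaw": -1},
    {"tx": 0,"ty": 0,"tz": 0,"wx": 0.08,"wy": 0,"wz": 0,"jaw": -1},
    {"tx": 0,"ty": 0,"tz": 0,"wx": 0.075,"wy": 0,"wz": 0,"jaw": -1},
    {"tx": 0,"ty": 0,"tz": 0,"wx": 0,"wy": 0,"wz": 0,"jaw": -1},
    {"tx": 0,"ty": 0,"tz": 0,"wx": 0,"wy": 0,"wz": 0,"jaw": -1}
  ]
}}

```text
time: 9.35
tool_pos: [573.6, -233.5, 189.4]
tcp_rot: [-1.694, 1.57, 2.729]
contact_force: [0.8, 0.4, -1.4]
grip_width: 22.0
```

Run:
```python
from h import *
need([574.6,-233.4,76],73.4)
t=imaging.capture('top');cv2.imwrite('pics/g4t.png',t);s=imaging.capture('side');cv2.imwrite('pics/g4.png',np.hstack([s[120:320,230:450],t[60:260,300:520]]))
```

```text
t 9.35 pos [ 573.6 -233.5  189.4] x [-0.001  0.    -1.   ] zdir deg -106.56 F [ 0.8  0.4 -1.4] w 22.0 q [-0.51  0.56  1.33 -0.    1.25  1.35]
shift cm [11.34  0.1  -0.04]
  rot to 73 [-3.141e+00 -1.000e-03 -0.000e+00]
  rot to 253 [ 0.001 -0.     0.001]
```

View pics/g4.png

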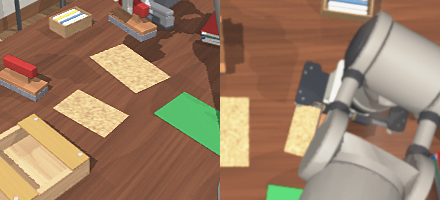

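The grip held during the carry, with the same 22.0 mm width. The eraser should touch the mat at TCP z of about 74, so I'll go down to about 80 and then feel for contact.

Call:
{"fn": "arm_command", "kwargs": {
  "plan": [
    {"tx": 1.0,"ty": 0.1,"tz": 0,"wx": 0,"wy": 0,"wz": 0,"jaw": -1},
    {"tx": 2.0,"ty": 0,"tz": 0,"wx": 0,"wy": 0,"wz": 0,"jaw": -1},
    {"tx": 2.0,"ty": 0,"tz": 0,"wx": 0,"wy": 0,"wz": 0,"jaw": -1},
    {"tx": 2.0,"ty": 0,"tz": 0,"wx": 0,"wy": 0,"wz": 0,"jaw": -1},
    {"tx": 1.6,"ty": 0,"tz": 0,"wx": 0,"wy": 0,"wz": 0,"jaw": -1},
    {"tx": 1.2,"ty": 0,"tz": 0,"wx": 0,"wy": 0,"wz": 0,"jaw": -1},
    {"tx": 0.7,"ty": 0,"tz": 0,"wx": 0,"wy": 0,"wz": 0,"jaw": -1},
    {"tx": 0.4,"ty": 0,"tz": 0,"wx": 0,"wy": 0,"wz": 0,"jaw": -1},
    {"tx": 0,"ty": 0,"tz": 0,"wx": 0,"wy": 0,"wz": 0,"jaw": -1},
    {"tx": 0,"ty": 0,"tz": 0,"wx": 0,"wy": 0,"wz": 0,"jaw": -1}
  ]
}}

```text
time: 10.45
tool_pos: [575.2, -234.2, 81.4]
tcp_rot: [1.302, 1.57, -0.56]
contact_force: [0.6, -0.2, -1.0]
grip_width: 22.2
```

Run:
```python
from h import *
need([574.6,-233.4,75],73.4)
s=imaging.capture('side');cv2.imwrite('pics/g5.png',cv2.resize(s[100:250,280:450],None,fx=3.5,fy=3.5))
```

```text
t 10.45 pos [ 575.2 -234.2   81.4] x [ 0.001 -0.001 -1.   ] zdir deg -106.68 F [ 0.6 -0.2 -1. ] w 22.2 q [-0.51  0.68  1.45 -0.    1.01  1.35]
shift cm [ 0.64 -0.08 -0.06]
  rot to 73 [ 3.14e+00 -2.00e-03 -1.00e-03]
  rot to 253 [-0.001  0.    -0.001]
```

View pics/g5.png

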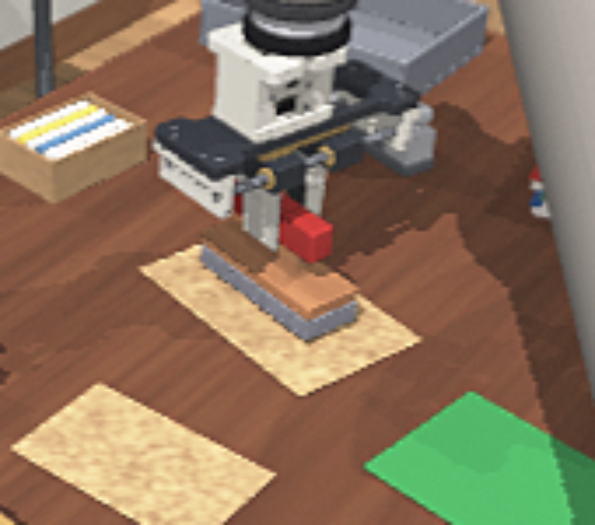

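The eraser hovers level over the large mat, at (280,290) in the crop, and lines up with its length. Next I'll lower it in small steps.

Call:
{"fn": "arm_command", "kwargs": {
  "plan": [
    {"tx": 0.2,"ty": 0,"tz": 0,"wx": 0,"wy": 0,"wz": 0,"jaw": -1},
    {"tx": 0.2,"ty": 0,"tz": 0,"wx": 0,"wy": 0,"wz": 0,"jaw": -1},
    {"tx": 0.1,"ty": 0,"tz": 0,"wx": 0,"wy": 0,"wz": 0,"jaw": -1},
    {"tx": 0.1,"ty": 0,"tz": 0,"wx": 0,"wy": 0,"wz": 0,"jaw": -1},
    {"tx": 0,"ty": 0,"tz": 0,"wx": 0,"wy": 0,"wz": 0,"jaw": -1}
  ]
}}

```text
time: 11.0
tool_pos: [574.7, -234.0, 74.5]
tcp_rot: [-1.566, 1.571, 2.855]
contact_force: [-0.7, 0.2, -1.1]
grip_width: 21.6
```

Call:
{"fn": "arm_command", "kwargs": {
  "plan": [
    {"tx": 0.05,"ty": 0,"tz": 0,"wx": 0,"wy": 0,"wz": 0,"jaw": -1},
    {"tx": 0,"ty": 0,"tz": 0,"wx": 0,"wy": 0,"wz": 0,"jaw": -1}
  ]
}}

```text
time: 11.2
tool_pos: [574.8, -234.0, 74.2]
tcp_rot: [-0.249, 1.571, -2.111]
contact_force: [-0.1, 1.1, -0.9]
grip_width: 21.7
```

Call:
{"fn": "arm_command", "kwargs": {
  "plan": [
    {"tx": 0.05,"ty": 0,"tz": 0,"wx": 0,"wy": 0,"wz": 0,"jaw": -1},
    {"tx": 0,"ty": 0,"tz": 0,"wx": 0,"wy": 0,"wz": 0,"jaw": -1}
  ]
}}

```text
time: 11.4
tool_pos: [574.9, -234.0, 73.8]
tcp_rot: [1.27, 1.57, -0.592]
contact_force: [0.0, 0.4, -0.4]
grip_width: 22.1
```

Call:
{"fn": "arm_command", "kwargs": {
  "plan": [
    {"tx": 0.05,"ty": 0,"tz": 0,"wx": 0,"wy": 0,"wz": 0,"jaw": -1},
    {"tx": 0,"ty": 0,"tz": 0,"wx": 0,"wy": 0,"wz": 0,"jaw": -1}
  ]
}}

```text
time: 11.6
tool_pos: [574.9, -234.0, 73.7]
tcp_rot: [1.228, 1.57, -0.634]
contact_force: [-1.8, 1.0, 4.1]
grip_width: 22.1
```

Contact: the upward force is about 4 N, so the eraser is standing on the mat. I'll open slowly and wait.

Call:
{"fn": "arm_command", "kwargs": {
  "plan": [
    {"tx": 0,"ty": 0,"tz": 0,"wx": 0,"wy": 0,"wz": 0,"jaw": -0.3},
    {"tx": 0,"ty": 0,"tz": 0,"wx": 0,"wy": 0,"wz": 0,"jaw": 0},
    {"tx": 0,"ty": 0,"tz": 0,"wx": 0,"wy": 0,"wz": 0,"jaw": 0.2},
    {"tx": 0,"ty": 0,"tz": 0,"wx": 0,"wy": 0,"wz": 0,"jaw": 0.4},
    {"tx": 0,"ty": 0,"tz": 0,"wx": 0,"wy": 0,"wz": 0,"jaw": 0.4},
    {"tx": 0,"ty": 0,"tz": 0,"wx": 0,"wy": 0,"wz": 0,"jaw": 0.4},
    {"tx": 0,"ty": 0,"tz": 0,"wx": 0,"wy": 0,"wz": 0,"jaw": 0.4}
  ]
}}

```text
time: 12.3
tool_pos: [574.8, -234.0, 73.2]
tcp_rot: [0.44, 1.571, -1.422]
contact_force: [-0.4, 0.7, -0.3]
grip_width: 63.6
```

Call:
{"fn": "arm_command", "kwargs": {
  "plan": [
    {"tx": -0.5,"ty": 0,"tz": 0,"wx": 0,"wy": 0,"wz": 0,"jaw": 0.4},
    {"tx": -1.0,"ty": 0,"tz": 0,"wx": 0,"wy": 0,"wz": 0,"jaw": 0.4},
    {"tx": -2.0,"ty": 0,"tz": 0,"wx": 0,"wy": 0,"wz": 0,"jaw": 0.4},
    {"tx": -3.0,"ty": 0,"tz": 0,"wx": 0,"wy": 0,"wz": 0,"jaw": 0.4},
    {"tx": -3.0,"ty": 0,"tz": 0,"wx": 0,"wy": 0,"wz": 0,"jaw": 0.4},
    {"tx": -3.0,"ty": 0,"tz": 0,"wx": 0,"wy": 0,"wz": 0,"jaw": 0.4},
    {"tx": -3.0,"ty": 0,"tz": 0,"wx": 0,"wy": 0,"wz": 0,"jaw": 0.4},
    {"tx": 0,"ty": 0,"tz": 3.0,"wx": 0,"wy": 0,"wz": 0,"jaw": 0.4},
    {"tx": 0,"ty": 0,"tz": 4.0,"wx": 0,"wy": 0,"wz": 0,"jaw": 0.4},
    {"tx": 0,"ty": 0,"tz": 4.0,"wx": 0,"wy": 0,"wz": 0,"jaw": 0.4},
    {"tx": 0,"ty": 0,"tz": 4.0,"wx": 0,"wy": 0,"wz": 0,"jaw": 0.4},
    {"tx": 0,"ty": 0,"tz": 4.0,"wx": 0,"wy": 0,"wz": 0,"jaw": 0.4},
    {"tx": 0,"ty": 0,"tz": 4.0,"wx": 0,"wy": 0,"wz": 0,"jaw": 0.4},
    {"tx": 0,"ty": 0,"tz": 3.0,"wx": 0,"wy": 0,"wz": 0,"jaw": 0.4},
    {"tx": 0,"ty": 0,"tz": 0,"wx": 0,"wy": 0,"wz": 0,"jaw": 0.4}
  ]
}}

```text
time: 13.8
tool_pos: [497.9, -487.0, 228.5]
tcp_rot: [0.241, 1.569, -1.626]
contact_force: [-0.3, 0.3, 0.7]
grip_width: 64.2
```

Run:
```python
from h import *
state()
t=imaging.capture('top');s=imaging.capture('side')
cv2.imwrite('pics/f_t.png',t)
cv2.imwrite('pics/f.png',np.hstack([cv2.resize(t[60:260,260:460],None,fx=2,fy=2),cv2.resize(s[120:320,210:410],None,fx=2,fy=2)]))
hsv=cv2.cvtColor(t,cv2.COLOR_BGR2HSV)
red=((hsv[...,1]>160)&((hsv[...,0]<6)|(hsv[...,0]>174))&(hsv[...,2]>90)).astype(np.uint8)*255
for nm,(x0,y0,x1,y1),z in (('eraser',(355,120,445,235),84),('spare',(270,65,315,140),80)):
    o=np.zeros_like(red);o[y0:y1,x0:x1]=red[y0:y1,x0:x1]
    try: print(nm,np.round(rect('top',o,z),1))
    except Exception as e: print(nm,e)
```

```text
t 13.8 pos [ 497.9 -487.   228.5] x [-0.    -0.002 -1.   ] zdir deg -106.95 F [-0.3  0.3  0.7] w 64.2 q [-0.88  0.69  1.   -0.    1.45  0.98]
eraser [ 575.7 -233.4   94.2   24.   -16.6]
spare [733.8   9.   95.   20.5   3.3]
```

View pics/f.png

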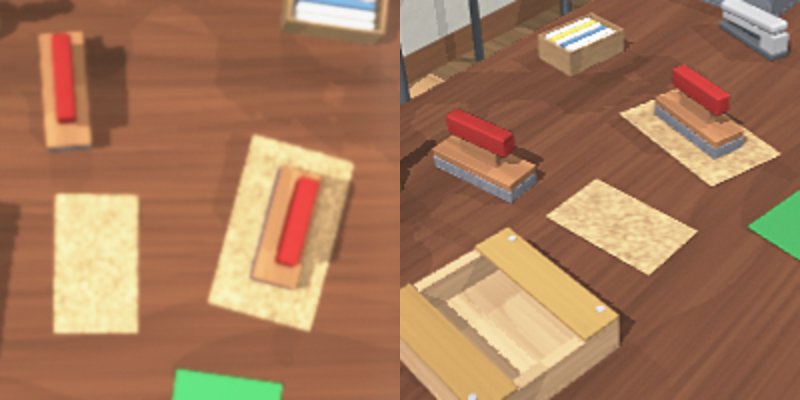

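The eraser stands upright in the middle of the large mat and aligned with it, at (285,225) in the crop. The bar is at (575.7, -233.4) against a mat centre of (574.6, -233.4), and both are at -16.6°. The spare hasn't moved, so I'm handing in.

```bash
python3 -c "
from plant import bot
print(bot.close_job())"
```

```text
the job is handed in; nothing more can be done
None
```

The eraser now stands on the large cork mat, bristles down, and I handed the job in at about 14 s of the 42 s allowed. I gripped the wedged eraser by its bar, eased it 1.5 mm off the holder floor and turned it 47° into line with the slot. Then I lifted it straight out, carried it over, lowered it until I felt about 4 N of contact, and released it.

- **Position:** the last top view put the eraser within about 1 mm of the mat's centre and within 1° of its length. It stood upright in both views.
- **Other eraser:** it measured within 1 mm of where it was at the start.
- **Robot:** the gripper was clear of everything, with the measured force near zero.

None of the checks failed or disagreed. One early move call was refused because it left out some keys, but nothing moved. The close call gave no verdict.

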